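# Level a bolt rack with a spirit level and its screw foot

### The job

Stand the spirit level along the top of the bolt rack, about mid-way along it, and slide it back until you feel it rest against the raised back edge; then turn the black wing grip of the rack's screw foot until the bubble comes to rest centred between its lines. Then press the level down on the shelf over its middle with about 10 N, bubble still centred, and finish while holding that press; leave the other things on the bench where they are.

Things in the scene. Friction and masses are not known exactly. Their poses are not given: they have to be found in the camera images.
- level_mid (a point): Spirit level, loose: aluminium beam with black ends and blue side panels, 240 mm long, 24 wide, 40 tall, about 0.35 kg, standing on its 24 mm wide base on the bench at the left, yellow-green vial in the middle of its top edge. This point is its very centre, 20 mm above its base and 20 below its top. x runs along its length (it serves either way round), z up.
- vial_mid (a point): Middle of the level's top edge, above the vial. The window takes the middle 60 mm of the top edge (56 mm of it yellow-green); the solid top face either side of it is at the same height. Pressing here, or just beside the window on both sides, bears evenly on the level.
- bubble_mid (a point): Middle of the pale bubble, 12 mm long, in the vial. Its offset from the vial's middle along the level's length is the reading, at most 17 mm either way. It floats to the higher end, 1.25 mm per mrad of tilt, and settles in about 0.5 s. Two black lines stand 8.5 mm either side of the vial's middle: it is centred between them when within 2.5 mm.
- shelf_mid (a point): Middle of the flat top (z about 125 mm above the bench), 330 mm long (y) by 160 deep (x), of a fixed blue-grey steel bolt rack with four open pigeonholes. x points away from the robot, y to the left along the rack, z up square to the shelf. The rack tilts only about its two plain feet at the left (+y) end; at the start its right (-y) end is 4 to 11 mrad low. It does not yield when pushed.
- upstand (a point): Top of the raised back edge's inner face, half-way along: a dark strip along the whole back of the shelf, standing 10 mm above the shelf, inner face 76 mm in x from the shelf's middle. The level resting against it has its centre 12 mm nearer the robot than this face.
- wing_grip (a point): Centre of the screw foot's black wing grip: an upright bar 60 mm long (its x axis), 18 thick, 28 tall, 98 to 126 mm above the bench, on an upright screw 240 mm to the right (-y) of the shelf's middle. Clockwise seen from above raises the right end: the bubble moves 4.2 mm per rad. Takes 1 to 3.4 rad; stiff (0.12 N m), stays where left, does not rise; 60 mm free beside it.
- bolt_bin_mid (a point): Bystander: a loose yellow open-fronted bin of bolts, 170 x 110 x 75 mm; this point is its centre.
- carton_mid (a point): Bystander: a loose cardboard box of fasteners with a green top, 90 x 130 x 60 mm; this point is its centre.
- jar_mid (a point): Bystander: a loose pale jar with a grey screw top, diameter 68 mm, 85 mm tall; this point is its centre.
- wrench_grip (a point): Bystander: a loose steel wrench, 190 mm long, lying flat; this point is on its handle.
- screwdriver_grip (a point): Bystander: a loose red-handled screwdriver, 200 mm long, lying flat; this point is on its handle.
- big_bolt_mid (a point): Bystander: a big loose hexagon bolt standing on its head, 73 mm tall; this point is its centre.
- tin_mid (a point): Bystander: a loose plain white tin, diameter 70 mm, 90 mm tall; this point is its centre.
Things that resemble listed ones, but are neither listed nor needed, are in the scene too. Several things look just like the part that bears level_mid: the one meant starts farthest to the robot's left.

How it is judged:
By the outcome, as a careful person would: the job done as asked, in the order asked, and still so for the second after the job is handed in, while the arm keeps its last pose, push and grip.
It also fails if it takes over 72 s, if anything falls off the work surface, if the arm or the gripper's body presses on something with over 40 N, if the wrist force passes 120 N, or if a joint passes its speed limit or range.

### The arm

A 6-joint arm with a two-finger parallel gripper is mounted at the origin on the work surface. World frame = base frame: x ahead of the robot, y to its left, z up, the work surface at z = 0. Lengths are in m, angles in rad, forces in N, time in s.
With the tool pointing down it reaches from about 0.35 to 0.775 m from the base axis. Payload 7.3 kg.
Tool frame: the origin (TCP) lies midway between the tips of the shut fingers; the grasp point (between the pads) lies 19 mm behind it; z points along the fingers, y is the direction in which the jaws open and shut (so a half turn about z gives the same grasp; the last joint's range is limited). The gripper opens to 92 mm and grips with 3 to 60 N. Pads are 19 mm wide; open, the fingers measure 130 mm over their backs; the gripper's body (75 mm by 190 mm) begins 47 mm behind the grasp point.
Start: joints at [-1.482, 0.342, 1.524, -0, 1.275, -0.146], TCP at [0.122, -0.511, 0.227] pointing down, gripper open.
Joint ranges: [-2.53, 2.53], [-0.77, 2.02], [0.04, 2.7], [-1, 4.14], [0.28, 2.66], [-3.11, 3.11]. Speed limits (rad/s): [2.57, 2.57, 3.14, 3.14, 3.14, 3.14].

### API

Orientations are given as [roll, pitch, yaw] about the fixed x, y, z axes, in that order (R = Rz(yaw) Ry(pitch) Rx(roll)).
In Python, from cell import robot gives the robot as it stands.
- The arm moves only by the shell command python3 -m crank 'ROWS' [FORCE]. ROWS is a JSON object of lists of equal length, an entry for each row: "claw": the opening, from 0 (shut) to 1 (fully open); "delta_pos": the shift along the tool's x, y, z in units of 25 mm (1.0 is 25 mm), a list of three; "roll": the turn about the tool's z in units of 6 degrees (1.0 is 6 degrees). In form: {"claw": [claw, ...], "delta_pos": [[dx, dy, dz], ...], "roll": [roll, ...]}. A call has exactly 8 rows; each row is the pose to reach, as a shift and turn from the pose commanded when the call began, along the tool's axes at that moment; what a row does not reach only later rows make up. A row lasts 1/12 s, in which the tool goes at most 41.7 mm and 7.16 degrees, less where a joint would pass 70% of its speed; a pose out of reach is approached as far as the arm can. A call with a gripper value outside its range is refused whole. The fingers move at their own pace and stop on an object; FORCE is the grip in N (left out, the last holds). Time passes only in rows, so rows that repeat a pose let the fingers close, or fill a call up. It gives the time, the measured TCP pose, the force and the opening at its end, in the units of the state.
- robot.observe(): the state, without advancing time (a new reading comes with each control period).
- robot.read_camera(name): name is "scene" or "top" or "wrist"; returns a dict with "color" (480x640x3 uint8, blue, green, red), "fx", "fy", "cx", "cy" (pixels), "rvec" (rotation vector, rad) and "tvec" (3), from world to camera coordinates, as OpenCV has them; the wrist camera has in their place "hand_eye" (4x4, takes a point from camera to tool coordinates, whose origin is the TCP and whose axes are the flange's). Camera axes: x right, y down, z forward; pixel columns grow to the right and rows downward; lengths in m; the calibration is good to about 2 mm. A picture is of the moment at which its call begins: read the wrist's pose just before it. There is no depth.
- robot.hand_in(): hands the job in, once; it reports no verdict.
The state is a dict: "time": time; "qpos": joint angles; "qvel": joint speeds; "joint_efforts": joint torques, N m; "tool_pos": TCP position; "tool_rot": TCP orientation; "contact_force": force on the tool from outside, world axes, zero at the start; "torque": the same for the moment, N m; "opening": finger opening in m.
Only numpy, scipy, OpenCV 4.12 (cv2) and the standard library are available. Lean on these libraries where they do the work, as an engineer would, in place of code of your own. Each camera call takes 0.05 s, during which the arm holds its last target.

## Working session

There is one attempt and no reset: what is moved stays moved. The work goes in short steps, Python scripts to look and compute and a shell command to move; the robot and the scene stay as the last step left them, time stands still between calls to the robot, and variables do not carry over. Pictures are saved under pics/ and viewed, and the job is handed in when it is done.

```bash
ls; mkdir -p pics; python3 - <<'E'
from cell import robot
import cv2
print(robot.observe())
for n in ["scene","top","wrist"]:
    d=robot.read_camera(n); cv2.imwrite(f"pics/{n}0.png",d["color"]); print({k:v for k,v in d.items() if k!="color"})
E
```

```text
pics
{'time': 0.0, 'qpos': array([-1.48198542e+00,  3.42710330e-01,  1.52505251e+00, -1.05300586e-05,
        1.27538540e+00, -1.46015525e-01]), 'qvel': array([ 6.09155410e-04,  3.62884922e-04, -9.45309045e-05,  1.61446811e-03,
       -1.36921057e-04, -3.67735370e-04]), 'joint_efforts': array([ 1.89908758e-03, -4.31239414e+01, -2.44221997e+01,  7.19859218e-02,
        5.57304849e-02, -1.20490745e-04]), 'tool_pos': array([ 0.12212682, -0.51016533,  0.22603901]), 'tool_rot': array([-3.14005216e+00, -2.16371056e-04,  2.34829334e-01]), 'contact_force': array([-0.77647851,  0.3181417 ,  0.56113349]), 'torque': array([-0.00104238, -0.04949442, -0.00503253]), 'opening': 0.09160825293344985}
{'fx': 508.5179815247117, 'fy': 508.5179815247117, 'cx': 320.76778229598415, 'cy': 230.0606918792226, 'rvec': array([ 1.06609509,  2.59814843, -0.7608406 ]), 'tvec': array([ 0.37547668, -0.16509365,  1.29693566])}
{'fx': 491.76800524550947, 'fy': 491.76800524550947, 'cx': 330.5814568341059, 'cy': 240.53347605370175, 'rvec': array([ 2.09121975, -2.13810761,  0.22044592]), 'tvec': array([-0.06732297,  0.49027606,  1.25392608])}
{'fx': 331.2849775060777, 'fy': 331.2849775060777, 'cx': 323.70457077438215, 'cy': 239.80409077648008, 'hand_eye': array([[ 8.86656015e-04, -9.52679899e-01, -3.03974051e-01,
         8.27568172e-02],
       [ 9.99999420e-01,  1.03060800e-03, -3.13132058e-04,
        -8.50783945e-04],
       [ 6.11592705e-04, -3.03973597e-01,  9.52680260e-01,
        -1.56913973e-01],
       [ 0.00000000e+00,  0.00000000e+00,  0.00000000e+00,
         1.00000000e+00]])}
```

View pics/scene0.png

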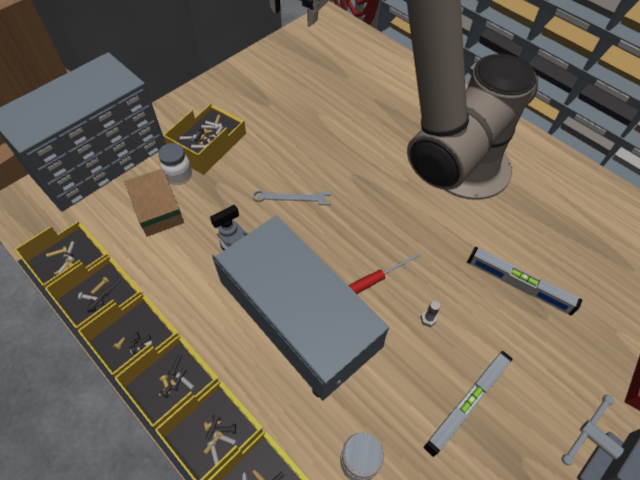

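View pics/top0.png

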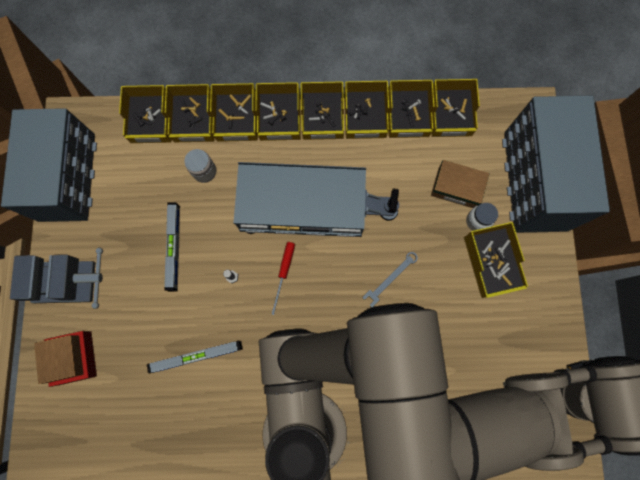

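View pics/wrist0.png

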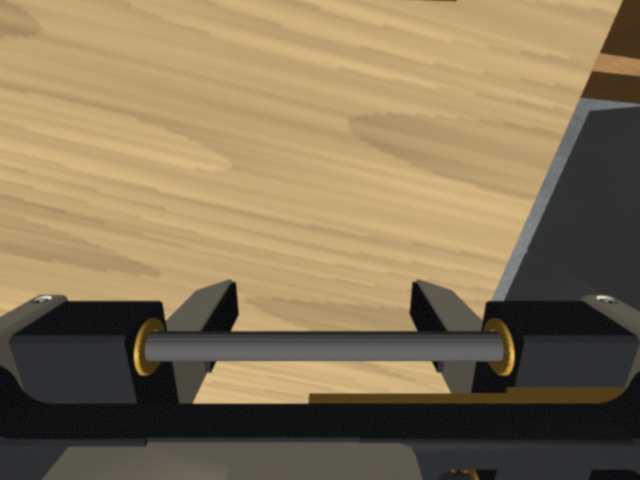

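```bash
cat > h.py <<'E'
import numpy as np, cv2
from scipy.spatial.transform import Rotation as R
def ray(d,px):
    if "rvec" in d:
        Rm=cv2.Rodrigues(d["rvec"])[0]; o=-Rm.T@d["tvec"]; M=Rm.T
    else:
        T=d["T"]@d["hand_eye"]; o=T[:3,3]; M=T[:3,:3]
    v=M@np.array([(px[0]-d["cx"])/d["fx"],(px[1]-d["cy"])/d["fy"],1]); return o,v
def onz(d,px,z):
    o,v=ray(d,px); return o+v*(z-o[2])/v[2]
def tri(d1,p1,d2,p2):
    o1,v1=ray(d1,p1);o2,v2=ray(d2,p2)
    s=np.linalg.lstsq(np.c_[v1,-v2],o2-o1,rcond=None)[0]
    a=o1+v1*s[0];b=o2+v2*s[1]; return (a+b)/2,np.linalg.norm(a-b)
def proj(d,P):
    if "rvec" in d:
        p=cv2.projectPoints(np.array([P],float),d["rvec"],d["tvec"],np.array([[d["fx"],0,d["cx"]],[0,d["fy"],d["cy"]],[0,0,1]]),None)[0]; return p.ravel()
    T=np.linalg.inv(d["T"]@d["hand_eye"]); q=T[:3,:3]@P+T[:3,3]; return np.array([d["fx"]*q[0]/q[2]+d["cx"],d["fy"]*q[1]/q[2]+d["cy"]])
def cam(robot,n):
    s=robot.observe(); d=robot.read_camera(n)
    if n=="wrist":
        T=np.eye(4);T[:3,:3]=R.from_euler("xyz",s["tool_rot"]).as_matrix();T[:3,3]=s["tool_pos"];d["T"]=T
    return d
E
python3 - <<'E'
from cell import robot
from h import *
t=cam(robot,"top"); s=cam(robot,"scene")
im=t["color"]
cv2.imwrite("pics/c1.png",cv2.resize(im[180:310,140:200],None,fx=4,fy=4,interpolation=cv2.INTER_CUBIC))
cv2.imwrite("pics/c2.png",cv2.resize(im[150:250,225:415],None,fx=4,fy=4,interpolation=cv2.INTER_CUBIC))
cv2.imwrite("pics/c3.png",cv2.resize(s["color"][190:400,190:400],None,fx=2.8,fy=2.8,interpolation=cv2.INTER_CUBIC))
for p in [(172,246),(195,356),(173,204),(172,289)]: print(p,onz(t,p,.04))
for p in [(236,164),(366,170),(366,224),(236,220)]: print(p,onz(t,p,.125))
print(onz(t,(393,203),.126))
E
```

```text
(172, 246) [0.48529095 0.34498732 0.04      ]
(195, 356) [0.1979072  0.27399399 0.04      ]
(173, 204) [0.6015862  0.34731122 0.04      ]
(172, 289) [0.3703577  0.34001077 0.04      ]
(236, 164) [0.68024138 0.16174986 0.125     ]
(366, 170) [ 0.65656411 -0.17306632  0.125     ]
(366, 224) [ 0.51366312 -0.16779274  0.125     ]
(236, 220) [0.53125407 0.1592355  0.125     ]
[ 0.56665087 -0.23818639  0.126     ]
```

View pics/c1.png

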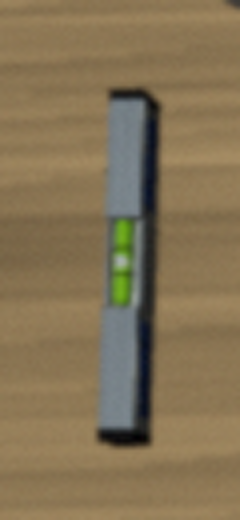

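View pics/c2.png

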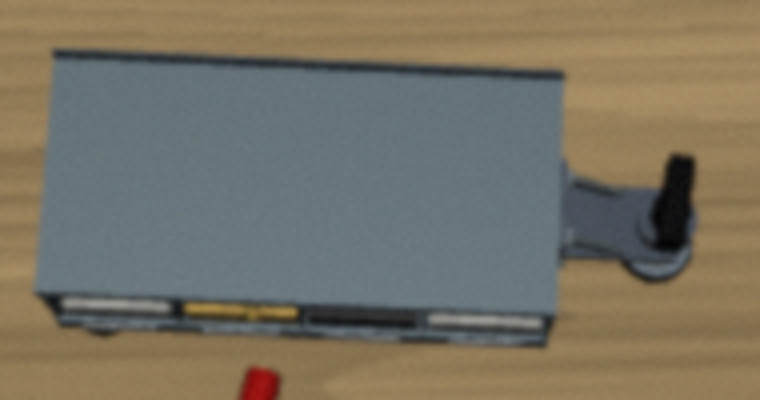

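View pics/c3.png

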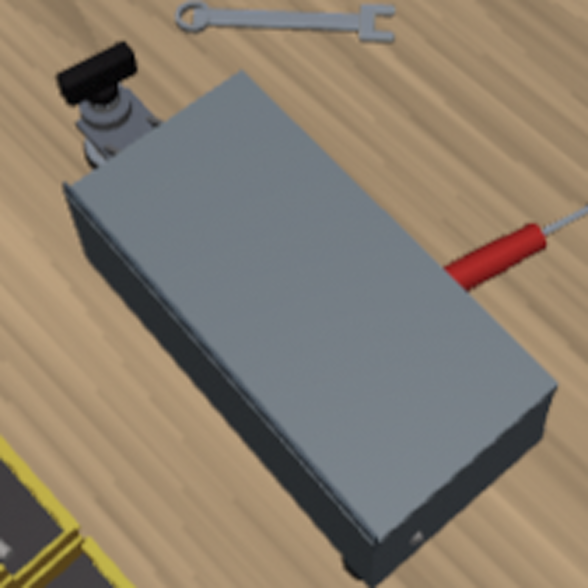

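```bash
cat >> h.py <<'E'
def plan(robot,tgt,yaw=None):
    "shift in tool axes (25mm units) and roll (6deg units) from present pose"
    s=robot.observe(); M=R.from_euler("xyz",s["tool_rot"]).as_matrix()
    d=M.T@(np.array(tgt)-s["tool_pos"])/.025
    print("t",round(s["time"],2),"pos",s["tool_pos"].round(4),"yaw",round(s["tool_rot"][2],4),"q6",round(s["qpos"][5],3),"F",s["contact_force"].round(2))
    print("delta",d.round(3), "roll", None if yaw is None else round(-np.degrees((yaw-s["tool_rot"][2]))/6,3))
E
python3 - <<'E'
from cell import robot
from h import *
t=cam(robot,"top"); s=cam(robot,"scene")
C=lambda p:(225+(p[0]-1.5)/4,150+(p[1]-1.5)/4)
D=lambda p:(190+(p[0]-.9)/2.8,190+(p[1]-.9)/2.8)
for n,a,b in [("BL",(52,56),None),("BR",(563,77),None),("FR",(556,315),(242,72)),("FL",(37,293),(556,384))]:
    print(n,onz(t,C(a),.125), onz(s,D(b),.125) if b else "", tri(t,C(a),s,D(b)) if b else "")
for a in [(681,157),(669,245),(675,200)]: print("grip",onz(t,C(a),.126))
print("gripscene", onz(s,D((96,66)),.126),onz(s,D((58,80)),.126),onz(s,D((126,42)),.126))
for p in [(122,262),(127,94),(117,432)]:
    print("lev",onz(t,(140+(p[0]-1.5)/4,180+(p[1]-1.5)/4),.04))
plan(robot,(0.5,-0.15,0.25),1.2)
E
```

```text
BL [0.68117134 0.1575744  0.125     ]  
BR [ 0.65964817 -0.1715694   0.125     ]  
FR [ 0.5025043  -0.16141487  0.125     ] [ 0.50717885 -0.15670076  0.125     ] (array([ 0.50404196, -0.16159679,  0.11698926]), np.float64(0.00103336746142079))
FL [0.52391494 0.16445412 0.125     ] [0.52667998 0.16697678 0.125     ] (array([0.52493559, 0.16575967, 0.1201334 ]), np.float64(0.0008021404564594276))
grip [ 0.60391508 -0.24476647  0.126     ]
grip [ 0.54607537 -0.23435115  0.126     ]
grip [ 0.57551762 -0.23956598  0.126     ]
gripscene [ 0.5810422  -0.23520673  0.126     ] [ 0.6088192  -0.24480603  0.126     ] [ 0.55125637 -0.23668258  0.126     ]
lev [0.48778359 0.35009134 0.04      ]
lev [0.60415221 0.35182934 0.04      ]
lev [0.37415106 0.34835522 0.04      ]
t 0.35 pos [ 0.1222 -0.5105  0.2266] yaw 0.2348 q6 -0.146 F [0.67 0.11 0.58]
delta [ 18.053 -10.508  -0.932] roll -9.217
```

```bash
python3 -m crank '{"claw":[1,1,1,1,1,1,1,1],"delta_pos":[[18,-10.5,-1],[18,-10.5,-1],[18,-10.5,-1],[18,-10.5,-1],[18,-10.5,-1],[18,-10.5,-1],[18,-10.5,-1],[18,-10.5,-1]],"roll":[-10,-10,-10,-10,-10,-10,-10,-10]}' 20
python3 - <<'E'
from cell import robot
from h import *
plan(robot,(0.45,0.33,0.25),3.1)
E
```

```text
time: 1.02
tool_pos: [0.364, -0.2789, 0.243]
tool_rot: [3.141, 0.0, 1.241]
contact_force: [0.8, -0.6, -0.3]
opening: 0.0916
t 1.02 pos [ 0.364  -0.2789  0.243 ] yaw 1.2408 q6 -0.491 F [ 0.77 -0.63 -0.31]
delta [24.156 -4.635 -0.29 ] roll -17.754
```

```bash
python3 -m crank '{"claw":[1,1,1,1,1,1,1,1],"delta_pos":[[24,-4.6,0],[24,-4.6,0],[24,-4.6,0],[24,-4.6,0],[24,-4.6,0],[24,-4.6,0],[24,-4.6,0],[24,-4.6,0]],"roll":[-9,-9,-9,-9,-9,-9,-9,-9]}'
python3 - <<'E'
from cell import robot
from h import *
plan(robot,(0.50,0.35,0.2),3.13)
E
```

```text
time: 1.68
tool_pos: [0.4114, 0.0513, 0.243]
tool_rot: [3.141, 0.001, 2.184]
contact_force: [0.8, 0.3, 0.3]
opening: 0.0914
t 1.68 pos [0.4114 0.0513 0.243 ] yaw 2.1836 q6 -0.674 F [0.76 0.28 0.32]
delta [7.737 9.772 1.72 ] roll -9.037
```

```bash
python3 -m crank '{"claw":[1,1,1,1,1,1,1,1],"delta_pos":[[7.7,9.8,1],[7.7,9.8,1],[7.7,9.8,1],[7.7,9.8,1],[7.7,9.8,1],[7.7,9.8,1],[7.7,9.8,1],[7.7,9.8,1]],"roll":[-9,-9,-9,-9,-9,-9,-9,-9]}'
python3 - <<'E'
from cell import robot
from h import *
d=cam(robot,"wrist"); cv2.imwrite("pics/w1.png",d["color"])
plan(robot,(0.488,0.35,0.12),3.13)
np.save("w1.npy",d,allow_pickle=True)
E
```

```text
time: 2.35
tool_pos: [0.5032, 0.3512, 0.2166]
tool_rot: [3.141, -0.0, 3.129]
contact_force: [-0.6, -0.3, 0.5]
opening: 0.0915
t 2.4 pos [0.5035 0.3528 0.216 ] yaw 3.1315 q6 -1.075 F [-2.44  0.32 -1.01]
delta [ 0.616 -0.125  3.84 ] roll 0.014
```

View pics/w1.png

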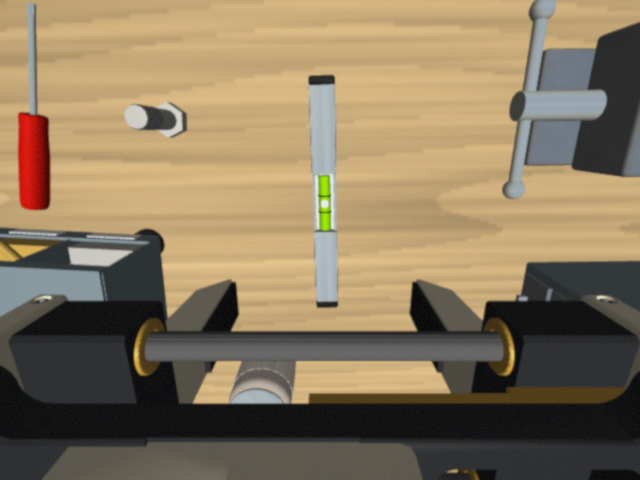

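```bash
python3 - <<'E'
from cell import robot
from h import *
d=np.load("w1.npy",allow_pickle=True).item()
for p in [(321.5,75.5),(327,306),(324.5,203)]: print(onz(d,p,.04))
im=d["color"].astype(int); m=((im[...,1]>im[...,0]+80)&(im[...,1]>150)&(im[...,1]>im[...,2]+20)).astype(np.uint8)
print(cv2.minAreaRect(cv2.findNonZero(m[100:300])))
E
```

```text
[0.36940665 0.3520921  0.04      ]
[0.60529058 0.35495806 0.04      ]
[0.48736177 0.35348207 0.04      ]
((324.2988586425781, 102.95503234863281), (54.158077239990234, 10.446735382080078), 88.56790161132812)
```

```bash
python3 - <<'E'
from cell import robot
from h import *
plan(robot,(0.4873,0.3533,0.018),3.1535)
E
```

```text
t 2.4 pos [0.5035 0.3528 0.216 ] yaw 3.1315 q6 -1.075 F [-2.44  0.32 -1.01]
delta [ 6.44e-01 -1.00e-03  7.92e+00] roll -0.21
```

```bash
python3 -m crank '{"claw":[1,1,1,1,1,1,1,1],"delta_pos":[[0.64,0.02,1],[0.64,0.02,2.2],[0.64,0.02,3.6],[0.64,0.02,5],[0.64,0.02,6],[0.64,0.02,6],[0.64,0.02,6],[0.64,0.02,6]],"roll":[-0.21,-0.21,-0.21,-0.21,-0.21,-0.21,-0.21,-0.21]}'
python3 - <<'E'
from cell import robot
from h import *
d=cam(robot,"wrist"); cv2.imwrite("pics/w2.png",d["color"])
plan(robot,(0.4873,0.3533,0.018),3.1535)
E
```

```text
time: 3.07
tool_pos: [0.4882, 0.3483, 0.0694]
tool_rot: [3.14, 0.002, 3.141]
contact_force: [0.5, 0.4, 1.0]
opening: 0.0923
t 3.12 pos [0.4885 0.3485 0.0699] yaw 3.1415 q6 -1.079 F [-0.13  0.21  0.96]
delta [0.056 0.19  2.078] roll -0.115
```

View pics/w2.png

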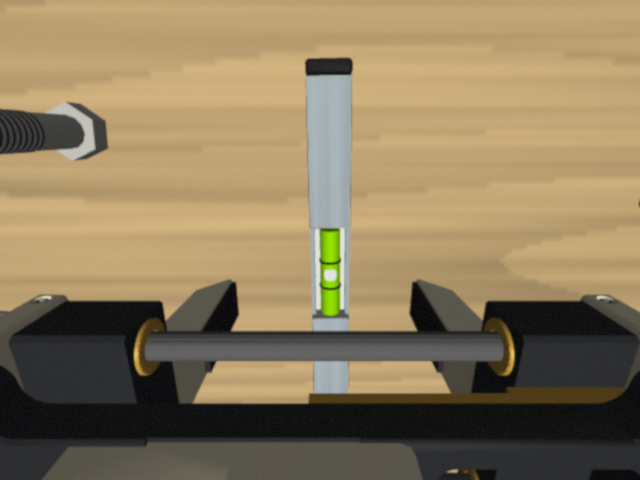

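```bash
python3 - <<'E'
from cell import robot
from h import *
d=cam(robot,"wrist")
for p in [(329,60),(330,272),(330.5,380)]: print(onz(d,p,.04))
plan(robot,(0.4873,0.3533,0.018),3.1535)
E
```

```text
[0.37010924 0.35210415 0.04      ]
[0.48594547 0.35337771 0.04      ]
[0.56634097 0.35425514 0.04      ]
t 3.17 pos [0.4885 0.3485 0.07  ] yaw 3.1416 q6 -1.079 F [-0.4  -0.57  0.49]
delta [0.056 0.188 2.081] roll -0.114
```

```bash
python3 -m crank '{"claw":[1,1,1,1,0,0,0,0],"delta_pos":[[0.06,0.19,0.8],[0.06,0.19,1.6],[0.06,0.19,2.08],[0.06,0.19,2.08],[0.06,0.19,2.08],[0.06,0.19,2.08],[0.06,0.19,2.08],[0.06,0.19,2.08]],"roll":[-0.1,-0.1,-0.1,-0.1,-0.1,-0.1,-0.1,-0.1]}' 30
python3 -m crank '{"claw":[0,0,0,0,0,0,0,0],"delta_pos":[[0,0,0],[0,0,0],[0,0,0],[0,0,0],[0,0,-0.5],[0,0,-1.5],[0,0,-2.5],[0,0,-3]],"roll":[0,0,0,0,0,0,0,0]}'
python3 - <<'E'
from cell import robot
from h import *
d=cam(robot,"wrist"); cv2.imwrite("pics/w3.png",d["color"])
plan(robot,(0.63,0,0.25),1.5058)
E
```

```text
time: 3.83
tool_pos: [0.4863, 0.3529, 0.0168]
tool_rot: [3.141, 0.002, -3.131]
contact_force: [-0.3, 0.7, -0.1]
opening: 0.0697
time: 4.5
tool_pos: [0.4867, 0.3532, 0.0934]
tool_rot: [3.14, 0.003, -3.131]
contact_force: [0.4, 0.8, 0.0]
opening: 0.0162
t 4.55 pos [0.4876 0.3538 0.0952] yaw -3.1309 q6 -1.081 F [1.14 0.91 1.48]
delta [ -5.583 -14.192  -6.203] roll -44.277
```

View pics/w3.png

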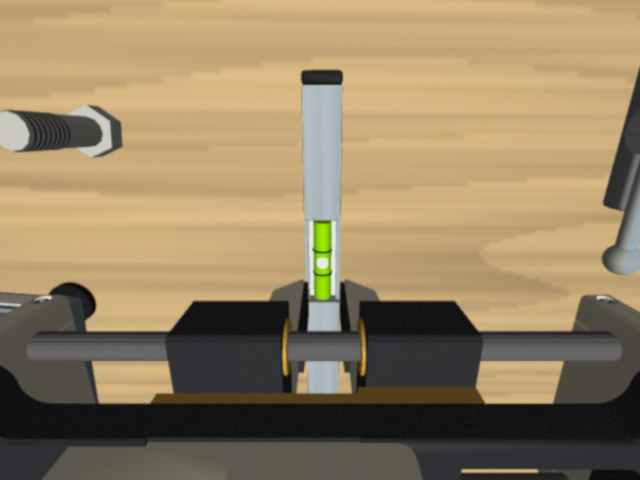

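```bash
python3 - <<'E'
from cell import robot
from h import *
d=cam(robot,"wrist")
for z in (.04,.02+.097):
  for p in [(321.5,70.5),(322.5,263)]: print(z,onz(d,p,z))
print(robot.observe()["opening"])
E
python3 -m crank '{"claw":[1,1,1,1,1,1,1,1],"delta_pos":[[0,0,0],[0,0,0],[0,0,0],[0,0,0],[0,0,0],[0,0,0],[0,0,0],[0,0,0]],"roll":[0,0,0,0,0,0,0,0]}'
python3 - <<'E'
from cell import robot
from h import *
d=cam(robot,"wrist"); cv2.imwrite("pics/w4.png",d["color"])
plan(robot,(0.4873,0.3533,0.018),-3.1305)
E
```

```text
0.04 [0.37007108 0.35233232 0.04      ]
0.04 [0.48939317 0.35416213 0.04      ]
0.117 [0.38224496 0.35264375 0.117     ]
0.117 [0.45814739 0.35380772 0.117     ]
0.008198264590403898
time: 5.27
tool_pos: [0.4856, 0.3526, 0.0905]
tool_rot: [-3.141, -0.0, -3.131]
contact_force: [-0.1, -0.6, 0.2]
opening: 0.0573
t 5.32 pos [0.4856 0.3526 0.0906] yaw -3.1309 q6 -1.081 F [-0.25 -0.65 -0.27]
delta [-0.067  0.027  2.903] roll -0.004
```

View pics/w4.png

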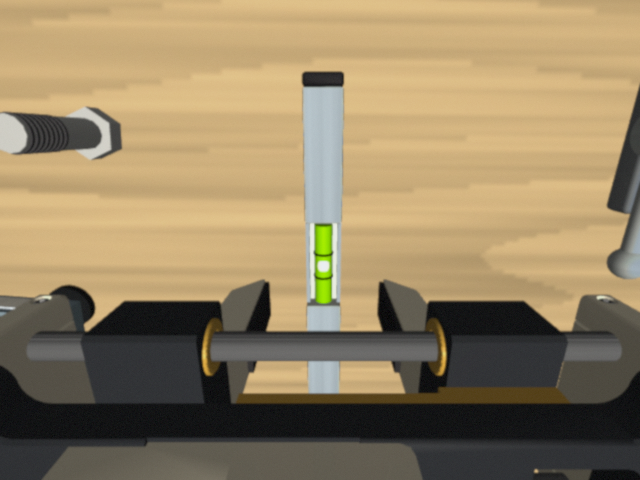

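The level was still on the bench, because I lifted before the fingers had shut. I'll go down again and wait for them to close.

```bash
python3 -m crank '{"claw":[0.7,0.7,0.7,0.7,0,0,0,0],"delta_pos":[[0,0.03,0.8],[0,0.03,1.6],[0,0.03,2.4],[0,0.03,2.88],[0,0.03,2.88],[0,0.03,2.88],[0,0.03,2.88],[0,0.03,2.88]],"roll":[0,0,0,0,0,0,0,0]}' 30
python3 -m crank '{"claw":[0,0,0,0,0,0,0,0],"delta_pos":[[0,0,0],[0,0,0],[0,0,0],[0,0,0],[0,0,0],[0,0,0],[0,0,0],[0,0,0]],"roll":[0,0,0,0,0,0,0,0]}'
```

```text
time: 5.98
tool_pos: [0.4865, 0.3538, 0.02]
tool_rot: [3.141, 0.002, -3.131]
contact_force: [0.3, -0.5, 0.2]
opening: 0.0423
time: 6.65
tool_pos: [0.4859, 0.3531, 0.0193]
tool_rot: [-3.141, 0.001, -3.131]
contact_force: [-1.2, -2.3, 4.9]
opening: 0.0237
```

```bash
python3 -m crank '{"claw":[0,0,0,0,0,0,0,0],"delta_pos":[[0,0,-0.8],[0,0,-2],[0,0,-3.2],[0,0,-4.4],[0,0,-5.6],[0,0,-6.8],[0,0,-7.6],[0,0,-8]],"roll":[0,0,0,0,0,0,0,0]}'
python3 - <<'E'
from cell import robot
from h import *
plan(robot,(0.622,-0.004,0.22),1.5058)
E
```

```text
time: 7.32
tool_pos: [0.4862, 0.3539, 0.2213]
tool_rot: [3.14, 0.003, -3.131]
contact_force: [0.3, 0.2, -4.2]
opening: 0.024
t 7.32 pos [0.4862 0.3539 0.2213] yaw -3.1309 q6 -1.08 F [ 0.26  0.19 -4.16]
delta [ -5.278 -14.375   0.039] roll -44.277
```

```bash
python3 -m crank '{"claw":[0,0,0,0,0,0,0,0],"delta_pos":[[-0.4,-1,0],[-1,-2.8,0],[-1.7,-4.6,0],[-2.4,-6.4,0],[-3.1,-8.2,0],[-3.7,-10,0],[-4.3,-11.6,0],[-4.7,-12.8,0]],"roll":[1,2,3,4,5,6,7,8]}'
python3 - <<'E'
from cell import robot
from h import *
plan(robot,(0.622,-0.004,0.20),1.5058)
E
```

```text
time: 7.98
tool_pos: [0.5986, 0.0539, 0.2169]
tool_rot: [-3.14, -0.002, 2.309]
contact_force: [0.6, 0.5, -4.0]
opening: 0.0237
t 7.98 pos [0.5986 0.0539 0.2169] yaw 2.3093 q6 -0.776 F [ 0.63  0.46 -4.03]
delta [-2.344 -0.865  0.673] roll 7.673
```

```bash
python3 -m crank '{"claw":[0,0,0,0,0,0,0,0],"delta_pos":[[-0.5,-0.2,0],[-1,-0.4,0],[-1.55,-0.6,0],[-1.55,-0.6,0],[-1.55,-0.6,0],[-1.55,-0.6,0.3],[-1.55,-0.6,0.6],[-1.55,-0.6,0.6]],"roll":[1,2,3.2,4.4,5.5,6.7,7.7,7.7]}'
python3 - <<'E'
from cell import robot
from h import *
d=cam(robot,"wrist"); cv2.imwrite("pics/w5.png",d["color"])
t=cam(robot,"top"); cv2.imwrite("pics/t5.png",cv2.resize(t["color"][120:290,200:430],None,fx=3.4,fy=3.4))
plan(robot,(0.622,-0.004,0.150),1.5058)
E
```

```text
time: 8.65
tool_pos: [0.6126, 0.0172, 0.2003]
tool_rot: [-3.136, -0.0, 1.504]
contact_force: [-0.6, 0.4, -4.3]
opening: 0.0237
t 8.75 pos [0.6135 0.0172 0.2023] yaw 1.5116 q6 -0.038 F [ 0.12 -0.63 -3.8 ]
delta [-0.825  0.397  2.089] roll 0.056
```

View pics/w5.png

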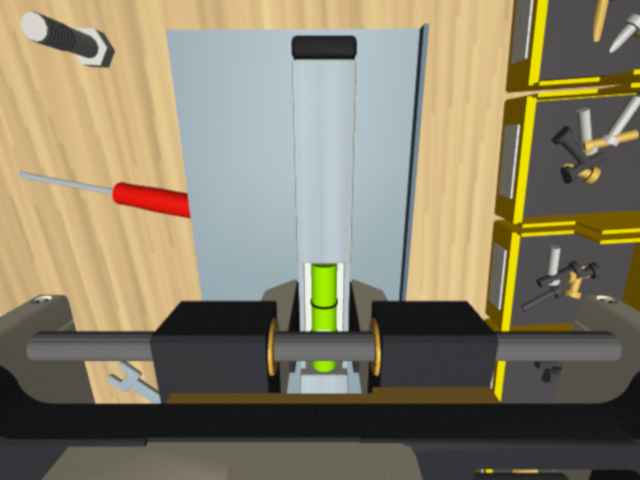

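View pics/t5.png

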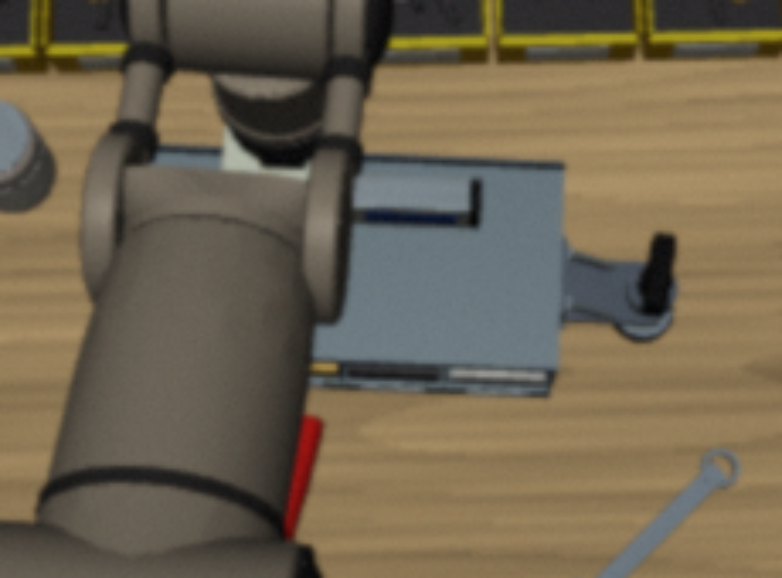

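```bash
python3 - <<'E'
from cell import robot
from h import *
d=cam(robot,"wrist"); 
a=onz(d,(419,30),.126);b=onz(d,(399.5,290),.126);c=onz(d,(168,31),.126);e=onz(d,(199,290),.126);print(a,b,c,e)
f=lambda a,b:np.arctan2((a-b)[0],(a-b)[1]); print(f(a,b),f(c,e))
cv2.imwrite("pics/w5z.png",cv2.resize(d["color"][10:110,350:450],None,fx=6,fy=6))
plan(robot,(0.622,-0.004,0.150),1.5058)
E
```

```text
[0.67992185 0.15814487 0.126     ] [ 0.6699177  -0.01769551  0.126     ] [0.52572653 0.16671142 0.126     ] [ 0.5144736  -0.00883509  0.126     ]
0.056832064589434295 0.06401466907312574
t 8.8 pos [0.6139 0.0171 0.203 ] yaw 1.5115 q6 -0.038 F [ 0.17 -0.63 -3.41]
delta [-0.824  0.378  2.118] roll 0.055
```

View pics/w5z.png

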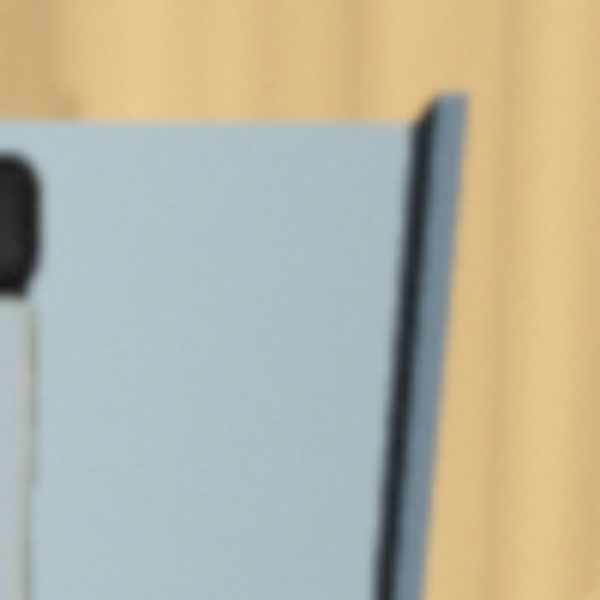

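```bash
python3 -m crank '{"claw":[0,0,0,0,0,0,0,0],"delta_pos":[[-0.4,0.2,0.4],[-0.8,0.4,0.8],[-0.84,0.42,1.2],[-0.84,0.42,1.6],[-0.84,0.42,1.9],[-0.84,0.42,2.1],[-0.84,0.42,2.1],[-0.84,0.42,2.1]],"roll":[0,0,0,0,0,0,0,0]}'
python3 -m crank '{"claw":[0,0,0,0,0,0,0,0],"delta_pos":[[0,0,0],[0,0,0.05],[0,0,0.1],[0,0,0.15],[0,0,0.2],[0,0,0.2],[0,0,0.2],[0,0,0.2]],"roll":[0,0,0,0,0,0,0,0]}'
```

```text
time: 9.47
tool_pos: [0.6232, -0.0043, 0.151]
tool_rot: [-3.141, -0.0, 1.509]
contact_force: [0.1, 0.1, -3.9]
opening: 0.0234
time: 10.13
tool_pos: [0.6233, -0.0046, 0.1462]
tool_rot: [3.142, 0.0, 1.508]
contact_force: [0.6, 0.3, -4.4]
opening: 0.0239
```

```bash
python3 -m crank '{"claw":[0,0,0,0,0,0,0,0],"delta_pos":[[0,0,0.03],[0,0,0.06],[0,0,0.09],[0,0,0.12],[0,0,0.12],[0,0,0.12],[0,0,0.12],[0,0,0.12]],"roll":[0,0,0,0,0,0,0,0]}'

```

```text
time: 10.8
tool_pos: [0.6233, -0.0047, 0.1433]
tool_rot: [3.141, 0.0, 1.508]
contact_force: [-0.3, -1.0, -2.3]
opening: 0.0237
```

```bash
python3 -m crank '{"claw":[0.45,0.45,0.45,0.45,0.45,0.45,0.45,0.45],"delta_pos":[[0,0,0.04],[0,0,0.04],[0,0,0.04],[0,0,0.04],[0,0,0.04],[0,0,0.04],[0,0,0.04],[0,0,0.04]],"roll":[0,0,0,0,0,0,0,0]}'
python3 - <<'E'
from cell import robot
from h import *
d=cam(robot,"wrist"); cv2.imwrite("pics/w6.png",d["color"])
plan(robot,(0.64,-0.004,0.142),1.5058)
E
```

```text
time: 11.47
tool_pos: [0.6233, -0.0046, 0.1422]
tool_rot: [3.141, 0.0, 1.508]
contact_force: [-0.7, -0.1, -0.0]
opening: 0.0418
t 11.52 pos [ 0.6233 -0.0046  0.1422] yaw 1.5081 q6 -0.068 F [ 0.77  0.01 -0.11]
delta [0.067 0.666 0.008] roll 0.022
```

View pics/w6.png

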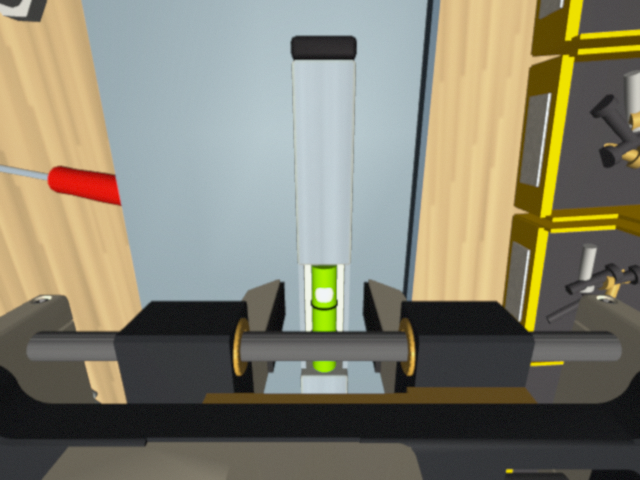

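```bash
python3 -m crank '{"claw":[0.45,0.45,0.45,0.45,0.45,0.45,0.45,0.45],"delta_pos":[[0,0.15,0],[0,0.3,0],[0,0.45,0],[0,0.6,0],[0,0.75,0],[0,0.9,0],[0,1.05,0],[0,1.2,0]],"roll":[0,0,0,0,0,0,0,0]}'
python3 -m crank '{"claw":[0.45,0.45,0.45,0.45,0.45,0.45,0.45,0.45],"delta_pos":[[0,0.05,0],[0,0.1,0],[0,0.15,0],[0,0.2,0],[0,0.25,0],[0,0.3,0],[0,0.3,0],[0,0.3,0]],"roll":[0,0,0,0,0,0,0,0]}'
```

```text
time: 12.18
tool_pos: [0.6525, -0.0064, 0.1422]
tool_rot: [-3.139, 0.0, 1.508]
contact_force: [-5.7, -0.4, 4.1]
opening: 0.0413
time: 12.85
tool_pos: [0.6603, -0.007, 0.1422]
tool_rot: [-3.14, 0.0, 1.508]
contact_force: [-5.0, 0.8, 2.6]
opening: 0.0418
```

```bash
python3 - <<'E'
from cell import robot
from h import *
d=cam(robot,"wrist"); cv2.imwrite("pics/w7.png",d["color"])
s=cam(robot,"scene"); cv2.imwrite("pics/s7.png",cv2.resize(s["color"][170:410,180:400],None,fx=2.5,fy=2.5))
plan(robot,(0.657,-0.004,0.142),1.5058)
print(robot.observe()["torque"])
E
```

```text
t 12.95 pos [ 0.6603 -0.0069  0.1422] yaw 1.5082 q6 -0.064 F [-4.2   0.14  3.34]
delta [ 0.107 -0.137  0.007] roll 0.023
[0.04072428 0.78879101 0.00645649]
```

View pics/w7.png

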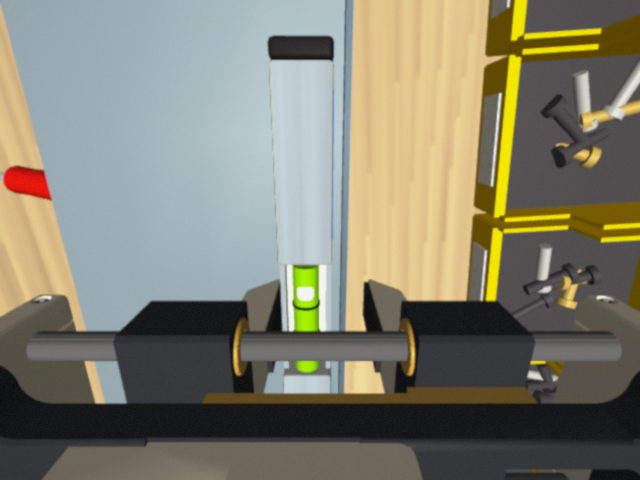

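View pics/s7.png

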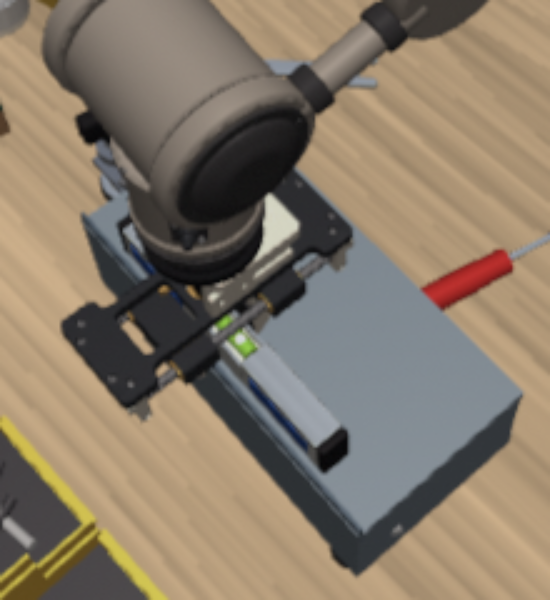

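```bash
python3 - <<'E'
from cell import robot
from h import *
d=cam(robot,"wrist")
im=d["color"]; cv2.imwrite("pics/w7z.png",cv2.resize(im[20:280,250:370],None,fx=5,fy=2.3))
for p,z in [((270.5,60),.165),((333.5,60),.165),((278,262),.165),((331,262),.165),((345,60),.135),((343,200),.135)]: print(p,onz(d,p,z))
E
```

```text
(270.5, 60) [0.64758006 0.10333123 0.165     ]
(333.5, 60) [0.67035154 0.10192024 0.165     ]
(278, 262) [0.64216926 0.02505529 0.165     ]
(331, 262) [0.66513312 0.02364402 0.165     ]
(345, 60) [0.6765569  0.10727204 0.135     ]
(343, 200) [0.67291189 0.04466701 0.135     ]
```

View pics/w7z.png

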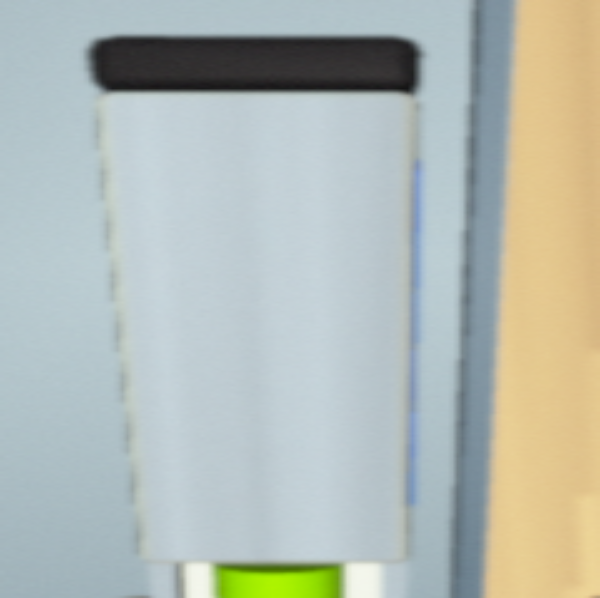

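```bash
python3 -m crank '{"claw":[0.45,0.45,0.45,0.45,0.45,0.45,0.45,0.45],"delta_pos":[[0,0.03,0],[0,0.06,0],[0,0.09,0],[0,0.12,0],[0,0.15,0],[0,0.18,0],[0,0.18,0],[0,0.18,0]],"roll":[0,0,0,0,0,0,0,0]}'
python3 -m crank '{"claw":[0.45,0.45,0.45,0.45,0.45,0.45,0.45,0.45],"delta_pos":[[0,0.03,0],[0,0.06,0],[0,0.08,0],[0,0.08,0],[0,0.08,0],[0,0.08,0],[0,0.08,0],[0,0.08,0]],"roll":[0,0,0,0,0,0,0,0]}'
```

```text
time: 13.67
tool_pos: [0.6651, -0.0072, 0.1422]
tool_rot: [-3.141, 0.0, 1.508]
contact_force: [-4.9, 1.2, 3.9]
opening: 0.0412
time: 14.33
tool_pos: [0.6667, -0.0073, 0.1421]
tool_rot: [-3.14, 0.0, 1.508]
contact_force: [-5.5, -0.5, 4.3]
opening: 0.0413
```

```bash
python3 -m crank '{"claw":[0.45,0.45,0.45,0.45,0.45,0.45,0.45,0.45],"delta_pos":[[0,0.03,0],[0,0.06,0],[0,0.08,0],[0,0.08,0],[0,0.08,0],[0,0.08,0],[0,0.08,0],[0,0.08,0]],"roll":[0,0,0,0,0,0,0,0]}'
python3 -m crank '{"claw":[0.45,0.45,0.45,0.45,0.45,0.45,0.45,0.45],"delta_pos":[[0,0.03,0],[0,0.06,0],[0,0.08,0],[0,0.08,0],[0,0.08,0],[0,0.08,0],[0,0.08,0],[0,0.08,0]],"roll":[0,0,0,0,0,0,0,0]}'
python3 - <<'E'
from cell import robot
from h import *
d=cam(robot,"wrist")
im=d["color"]; cv2.imwrite("pics/w8z.png",cv2.resize(im[20:280,250:370],None,fx=5,fy=2.3))
E
```

```text
time: 15.0
tool_pos: [0.6671, -0.0074, 0.142]
tool_rot: [-3.136, 0.0, 1.508]
contact_force: [-11.1, 0.1, 6.4]
opening: 0.0413
time: 15.67
tool_pos: [0.6675, -0.0074, 0.1419]
tool_rot: [-3.133, 0.0, 1.508]
contact_force: [-18.7, 0.6, 9.2]
opening: 0.0417
```

View pics/w8z.png

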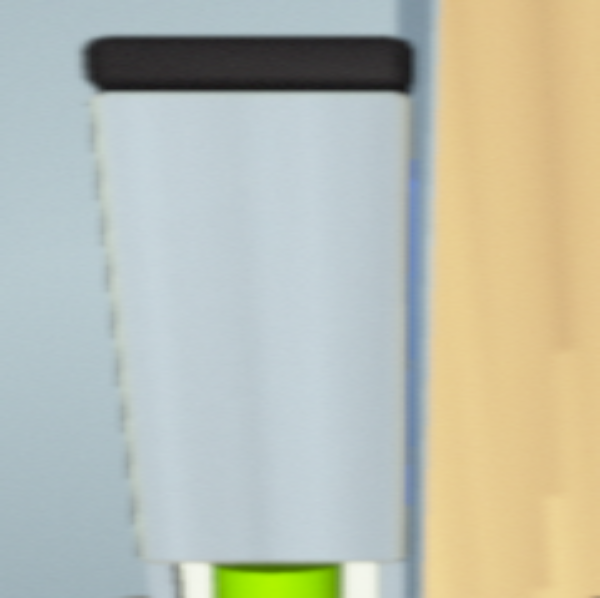

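```bash
python3 -m crank '{"claw":[0.45,0.45,0.45,0.45,0.45,0.45,0.45,0.45],"delta_pos":[[0,-0.1,0],[0,-0.2,0],[0,-0.35,0],[0,-0.4,0],[0,-0.4,0],[0,-0.4,-0.3],[0,-0.4,-0.8],[0,-0.4,-1.4]],"roll":[0,0,0,0,0,0,0,0]}'
python3 -m crank '{"claw":[1,1,1,1,1,1,1,1],"delta_pos":[[0,0,-1],[0,0,-2],[-1,0,-3],[-2,0,-3],[-3,0,-3],[-3,0,-3],[-3,0,-3],[-3,0,-3]],"roll":[0,0,0,0,0,0,0,0]}'
python3 - <<'E'
from cell import robot
from h import *
d=cam(robot,"wrist")
np.save("w9.npy",d,allow_pickle=True); cv2.imwrite("pics/w9.png",d["color"])
plan(robot,(0.577,-0.2435,0.2),3.1)
E
```

```text
time: 16.38
tool_pos: [0.6612, -0.007, 0.1772]
tool_rot: [-3.141, -0.0, 1.508]
contact_force: [0.2, -0.8, 1.1]
opening: 0.0415
time: 17.05
tool_pos: [0.6567, -0.0815, 0.2523]
tool_rot: [3.141, -0.0, 1.508]
contact_force: [0.7, 0.5, 0.6]
opening: 0.0889
t 17.1 pos [ 0.6567 -0.0811  0.2523] yaw 1.5086 q6 -0.177 F [ 0.06  0.34 -0.14]
delta [-6.683 -2.779  2.087] roll -15.196
```

View pics/w9.png

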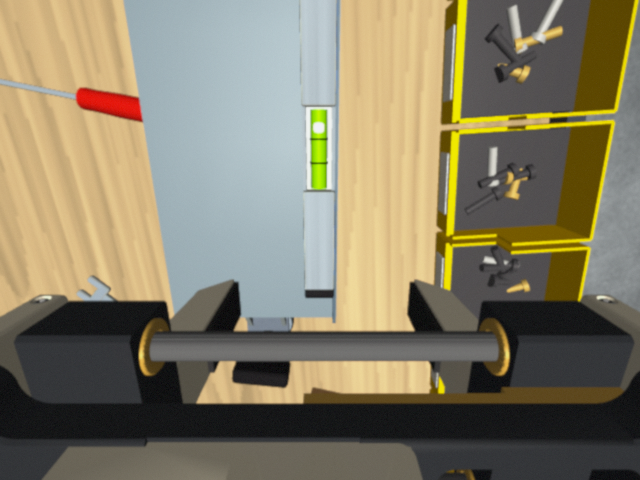

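Good picture: the level rests against the upstand. Next I measure the bubble.

```bash
cat >> h.py <<'E'
def bubble(d,z=.165,name=None,box=None):
    im=d["color"].astype(int)
    m=((im[...,1]>im[...,0]+80)&(im[...,1]>100)&(im[...,1]>im[...,2]+10)).astype(np.uint8)
    n,l,st,_=cv2.connectedComponentsWithStats(cv2.morphologyEx(m,cv2.MORPH_CLOSE,np.ones((5,5))))
    o=[]
    for i in range(1,n):
        if st[i,4]<150: continue
        x,y,w,h=st[i,:4]; o.append((x,y,w,h,st[i,4]))
    print(o)
    if name:
        x,y,w,h=max(o,key=lambda a:a[4])[:4]; x0=max(x-25,0);y0=max(y-25,0)
        c=d["color"][y0:y+h+25,x0:x+w+25]; f=560/max(c.shape[:2]); f=int(f)
        cv2.imwrite(name,cv2.resize(c,None,fx=f,fy=f,interpolation=cv2.INTER_CUBIC)); print("crop",x0,y0,f)
        xc=x+w//2
        for yy in range(y-2,y+h+2): print(yy,im[yy,xc].tolist(),end=" ")
E
python3 - <<'E'
from h import *
d=np.load("w9.npy",allow_pickle=True).item()
bubble(d,name="pics/b9.png")
print()
P=[onz(d,(319,y),.165) for y in (109.5,149,188.5,127.5,138,162)]; print(P[:3],[round((p-P[0])[1]*1e3,1) for p in P])
E
```

```text
[(np.int32(311), np.int32(109), np.int32(16), np.int32(81), np.int32(1121))]
crop 286 84 4
107 [209, 221, 214] 108 [203, 239, 227] 109 [137, 243, 212] 110 [46, 242, 194] 111 [0, 242, 189] 112 [0, 243, 190] 113 [0, 243, 190] 114 [0, 242, 189] 115 [0, 243, 190] 116 [0, 243, 191] 117 [0, 243, 191] 118 [0, 243, 189] 119 [0, 242, 189] 120 [0, 243, 190] 121 [80, 242, 198] 122 [177, 243, 222] 123 [233, 244, 235] 124 [245, 243, 240] 125 [246, 243, 240] 126 [247, 244, 241] 127 [246, 243, 240] 128 [245, 243, 240] 129 [245, 243, 240] 130 [245, 244, 240] 131 [239, 243, 238] 132 [202, 244, 228] 133 [116, 243, 207] 134 [28, 242, 192] 135 [0, 242, 189] 136 [0, 243, 188] 137 [0, 234, 175] 138 [3, 177, 128] 139 [20, 148, 108] 140 [0, 217, 157] 141 [0, 240, 183] 142 [0, 242, 188] 143 [0, 242, 188] 144 [0, 243, 188] 145 [0, 242, 187] 146 [0, 242, 186] 147 [0, 242, 186] 148 [0, 243, 189] 149 [0, 242, 187] 150 [0, 243, 187] 151 [0, 243, 188] 152 [0, 242, 187] 153 [0, 243, 187] 154 [0, 243, 186] 155 [0, 243, 187] 156 [0, 243, 187] 157 [0, 242, 186] 158 [0, 243, 188] 159 [0, 242, 186] 160 [0, 242, 184] 161 [0, 234, 174] 162 [0, 179, 127] 163 [10, 142, 101] 164 [0, 213, 150] 165 [0, 239, 180] 166 [0, 242, 184] 167 [0, 243, 184] 168 [0, 243, 186] 169 [0, 242, 184] 170 [0, 242, 185] 171 [0, 242, 184] 172 [0, 242, 185] 173 [0, 243, 185] 174 [0, 242, 183] 175 [0, 242, 184] 176 [0, 243, 184] 177 [0, 242, 184] 178 [0, 242, 182] 179 [0, 242, 182] 180 [0, 242, 184] 181 [0, 242, 182] 182 [0, 243, 184] 183 [0, 243, 184] 184 [0, 242, 181] 185 [0, 242, 181] 186 [0, 242, 182] 187 [0, 242, 181] 188 [0, 235, 172] 189 [68, 185, 139] 190 [94, 125, 111] 191 [124, 129, 124] 
[array([0.65950152, 0.01832176, 0.165     ]), array([ 0.65776298, -0.00783944,  0.165     ]), array([ 0.65589865, -0.03589338,  0.165     ])] [np.float64(0.0), np.float64(-26.2), np.float64(-54.2), np.float64(-11.7), np.float64(-18.7), np.float64(-35.2)]
```

View pics/b9.png

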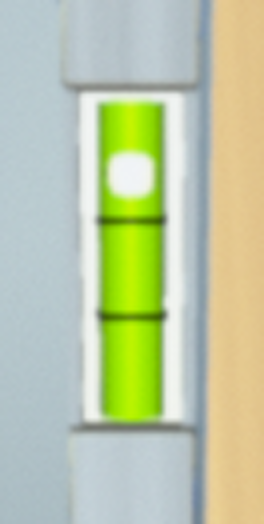

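```bash
python3 -m crank '{"claw":[1,1,1,1,1,1,1,1],"delta_pos":[[-1,-0.3,0],[-2,-0.6,0],[-3,-0.9,0],[-4,-1.2,0],[-5,-1.5,0.3],[-6,-1.8,0.6],[-6.6,-2,0.9],[-6.6,-2,1]],"roll":[-1,-2,-3.1,-4.2,-5.3,-6.4,-7.5,-8.6]}'
python3 -m crank '{"claw":[1,1,1,1,1,1,1,1],"delta_pos":[[0,0,0],[0,0,0],[0,0,0],[0,0,0],[0,0,0],[0,0,0],[0,0,0],[0,0,0]],"roll":[-1,-2,-3,-4,-5,-5.4,-5.4,-5.4]}'
python3 - <<'E'
from cell import robot
from h import *
d=cam(robot,"wrist")
np.save("w10.npy",d,allow_pickle=True); cv2.imwrite("pics/w10.png",d["color"])
plan(robot,(0.577,-0.2435,0.11),2.98)
E
```

```text
time: 17.77
tool_pos: [0.595, -0.2454, 0.2259]
tool_rot: [-3.14, -0.001, 2.412]
contact_force: [0.3, -0.5, -0.2]
opening: 0.0916
time: 18.43
tool_pos: [0.5967, -0.2424, 0.2272]
tool_rot: [3.142, 0.0, 2.974]
contact_force: [-0.7, -0.4, -1.0]
opening: 0.092
t 18.48 pos [ 0.5966 -0.2426  0.2272] yaw 2.9736 q6 -1.908 F [-0.34  0.9  -0.17]
delta [ 0.766 -0.166  4.687] roll -0.061
```

View pics/w10.png

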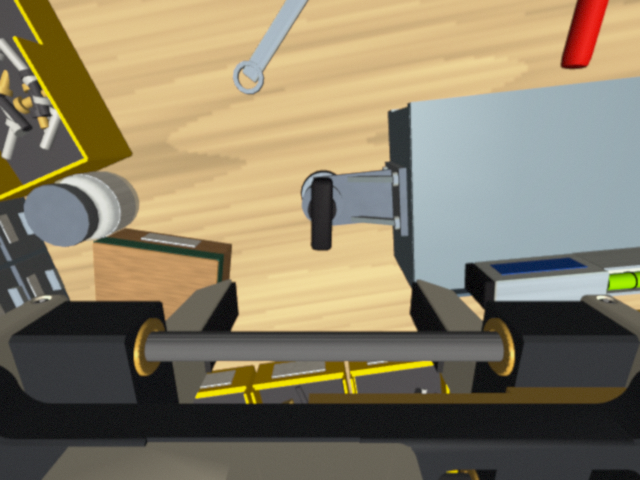

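```bash
python3 - <<'E'
from h import *
d=np.load("w10.npy",allow_pickle=True).item()
for p in [(322,179),(321,242),(321,250),(321.5,212)]: print(onz(d,p,.126),onz(d,p,.098))
cv2.imwrite("pics/w10z.png",cv2.resize(d["color"][160:260,280:370],None,fx=6,fy=6,interpolation=cv2.INTER_CUBIC))
E
```

```text
[ 0.54731747 -0.23442119  0.126     ] [ 0.55085298 -0.23513836  0.098     ]
[ 0.59767728 -0.24381319  0.126     ] [ 0.60667525 -0.2455491   0.098     ]
[ 0.60453236 -0.24498494  0.126     ] [ 0.61427388 -0.24684795  0.098     ]
[ 0.57295548 -0.23918333  0.126     ] [ 0.57927192 -0.24041705  0.098     ]
```

View pics/w10z.png

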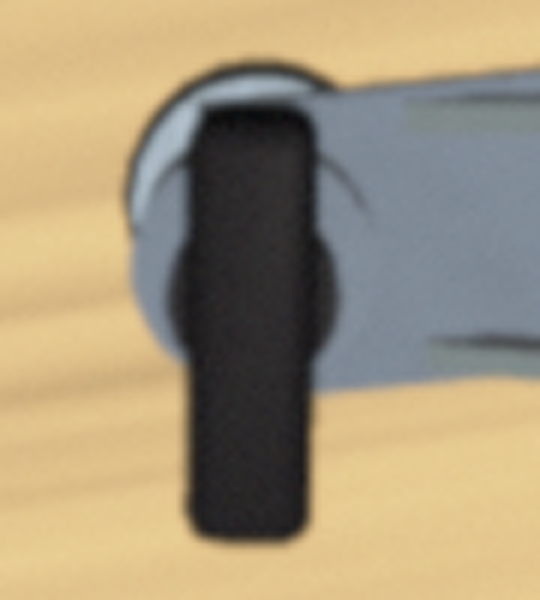

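```bash
python3 -m crank '{"claw":[0.6,0.6,0.6,0.6,0.6,0.6,0.6,0.6],"delta_pos":[[0.4,0,0.5],[0.83,-0.03,1.3],[0.83,-0.03,2.1],[0.83,-0.03,2.9],[0.83,-0.03,3.7],[0.83,-0.03,4.4],[0.83,-0.03,4.85],[0.83,-0.03,4.85]],"roll":[0,0,0,0,0,0,0,0]}'
python3 - <<'E'
from cell import robot
from h import *
d=cam(robot,"wrist")
cv2.imwrite("pics/w11.png",d["color"])
plan(robot,(0.576,-0.240,0.105),2.97)
E
```

```text
time: 19.15
tool_pos: [0.5745, -0.2397, 0.1033]
tool_rot: [3.14, -0.004, 2.974]
contact_force: [-0.3, 0.6, 0.1]
opening: 0.0554
t 19.2 pos [ 0.5753 -0.2402  0.105 ] yaw 2.9738 q6 -1.921 F [ 0.99 -0.24  0.3 ]
delta [-0.026  0.013  0.002] roll 0.037
```

View pics/w11.png

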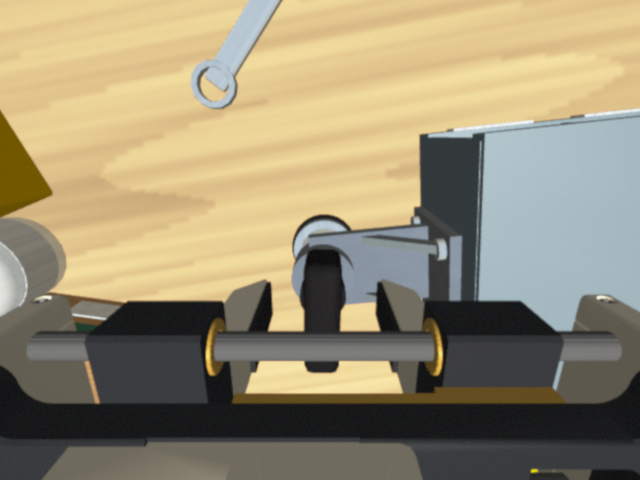

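```bash
python3 -m crank '{"claw":[0,0,0,0,0,0,0,0],"delta_pos":[[0,0,0],[0,0,0],[0,0,0],[0,0,0],[0,0,0],[0,0,0],[0,0,0],[0,0,0]],"roll":[0,0,0,0,0,0,0,0]}' 40
python3 -m crank '{"claw":[0,0,0,0,0,0,0,0],"delta_pos":[[0,0,0],[0,0,0],[0,0,0],[0,0,0],[0,0,0],[0,0,0],[0,0,0],[0,0,0]],"roll":[0,0,0.5,1,1.5,2,2.5,3]}'
python3 - <<'E'
from cell import robot
from h import *
s=robot.observe();print(s["contact_force"],s["torque"])
d=cam(robot,"scene")
cv2.imwrite("pics/s12.png",d["color"]);bubble(d,name="pics/s12b.png")
E
```

```text
time: 19.87
tool_pos: [0.5758, -0.2409, 0.1063]
tool_rot: [-3.141, 0.001, 2.974]
contact_force: [0.0, 0.1, 2.4]
opening: 0.0176
time: 20.53
tool_pos: [0.576, -0.2401, 0.1063]
tool_rot: [3.141, 0.0, 2.658]
contact_force: [0.7, 2.4, 3.4]
opening: 0.0176
[0.69032387 2.43571052 3.44950631] [ 0.56337318 -0.16721166  0.15989515]
[]Traceback (most recent call last):
  File "<stdin>", line 5, in <module>
  File "h.py", line 40, in bubble
    x,y,w,h=max(o,key=lambda a:a[4])[:4]; x0=max(x-25,0);y0=max(y-25,0)
            ~~~^^^^^^^^^^^^^^^^^^^^^
ValueError: max() iterable argument is empty
```

View pics/s12.png

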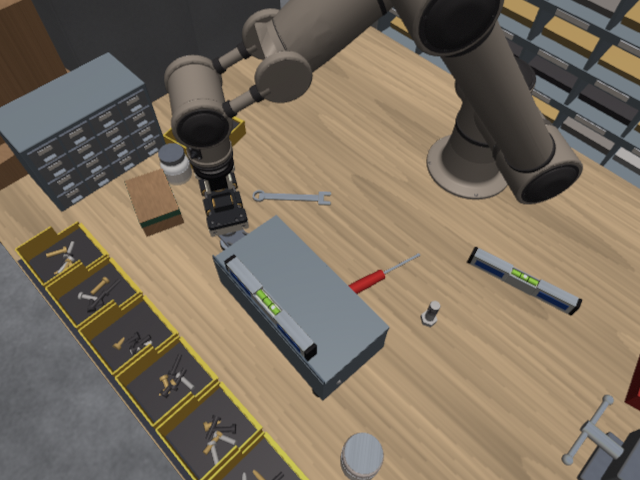

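```bash
python3 -m crank '{"claw":[0,0,0,0,0,0,0,0],"delta_pos":[[0,0,0],[0,0,0],[0,0,0],[0,0,0],[0,0,0],[0,0,0],[0,0,0],[0,0,0]],"roll":[0.9,1.8,2.7,3.6,4.5,5.4,6.3,7.2]}' 
python3 -m crank '{"claw":[0,0,0,0,0,0,0,0],"delta_pos":[[0,0,0],[0,0,0],[0,0,0],[0,0,0],[0,0,0],[0,0,0],[0,0,0],[0,0,0]],"roll":[0.9,1.8,2.7,3.6,4.5,5.4,6.3,7.2]}' 
python3 - <<'E'
from cell import robot
from h import *
s=robot.observe();print(s["contact_force"],s["torque"],s["qpos"][5])
d=cam(robot,"scene"); np.save("s13.npy",d,allow_pickle=True)
cv2.imwrite("pics/s13.png",cv2.resize(d["color"][280:325,245:290],None,fx=12,fy=12,interpolation=cv2.INTER_CUBIC))
E
```

```text
time: 21.25
tool_pos: [0.5771, -0.2388, 0.1063]
tool_rot: [3.138, -0.001, 1.904]
contact_force: [5.5, 7.0, 2.8]
opening: 0.0183
time: 21.92
tool_pos: [0.5785, -0.2389, 0.1063]
tool_rot: [3.137, -0.004, 1.15]
contact_force: [11.6, 5.2, 0.0]
opening: 0.0174
[11.56333754  5.19637314  0.01421511] [ 1.28283089 -1.54383881  0.23772364] -0.09690778020213209
```

View pics/s13.png

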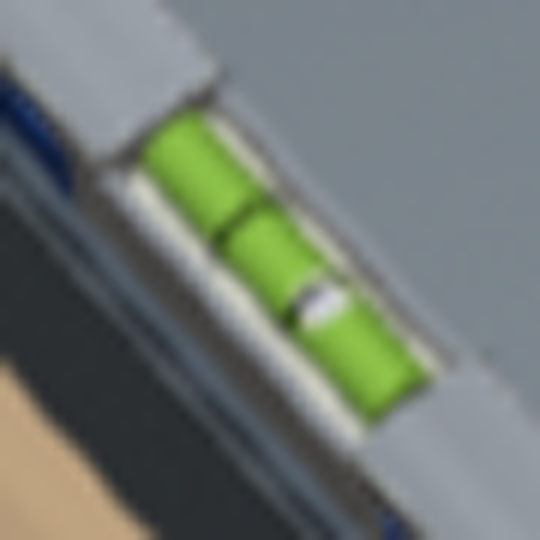

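```bash
python3 -m crank '{"claw":[0,0,0,0,0,0,0,0],"delta_pos":[[0.05,0.05,0],[0.05,0.05,0],[0.05,0.05,0],[0.05,0.05,0],[0.05,0.05,0],[0.05,0.05,0],[0.05,0.05,0],[0.05,0.05,0]],"roll":[0.9,1.8,2.7,3.6,4.5,5.4,6.3,7.2]}' 
python3 -m crank '{"claw":[0,0,0,0,0,0,0,0],"delta_pos":[[0,0,0],[0,0,0],[0,0,0],[0,0,0],[0,0,0],[0,0,0],[0,0,0],[0,0,0]],"roll":[0.8,1.6,2.4,2.4,2.4,2.4,2.4,2.4]}' 
python3 - <<'E'
from cell import robot
from h import *
s=robot.observe();print(s["contact_force"],s["torque"],s["qpos"][5])
d=cam(robot,"scene"); np.save("s14.npy",d,allow_pickle=True)
cv2.imwrite("pics/s14.png",cv2.resize(d["color"][280:325,245:290],None,fx=12,fy=12,interpolation=cv2.INTER_CUBIC))
E
```

```text
time: 22.63
tool_pos: [0.58, -0.2402, 0.1063]
tool_rot: [3.138, -0.005, 0.395]
contact_force: [10.8, -1.6, -2.5]
opening: 0.0178
time: 23.3
tool_pos: [0.5802, -0.2409, 0.1063]
tool_rot: [3.139, -0.006, 0.147]
contact_force: [10.9, -3.0, -3.2]
opening: 0.0179
[10.86079175 -3.01325334 -3.22722301] [ 0.14541219 -1.53823703 -0.10043727] 0.9064159933241023
```

View pics/s14.png

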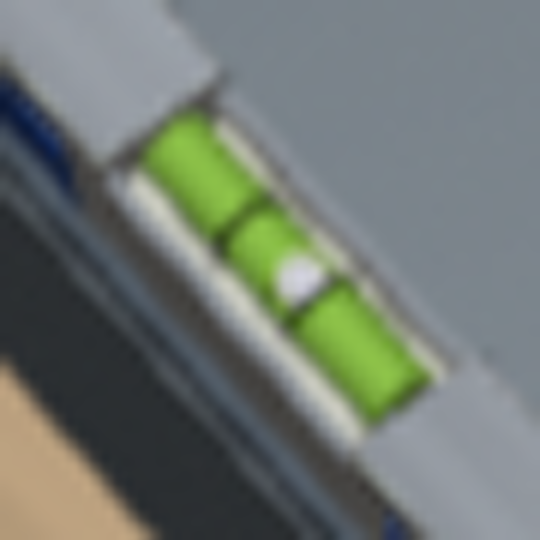

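```bash
python3 -m crank '{"claw":[0,0,0,0,0,0,0,0],"delta_pos":[[0.08,0.03,0],[0.08,0.03,0],[0.08,0.03,0],[0.08,0.03,0],[0.08,0.03,0],[0.08,0.03,0],[0.08,0.03,0],[0.08,0.03,0]],"roll":[0.9,1.8,2.7,3.6,4.5,5.4,6.3,7.2]}' 
python3 -m crank '{"claw":[0,0,0,0,0,0,0,0],"delta_pos":[[0,0,0],[0,0,0],[0,0,0],[0,0,0],[0,0,0],[0,0,0],[0,0,0],[0,0,0]],"roll":[0.8,1.6,2.4,2.4,2.4,2.4,2.4,2.4]}' 
python3 - <<'E'
from cell import robot
from h import *
s=robot.observe();print(s["contact_force"],s["torque"],s["qpos"][5])
d=cam(robot,"scene"); np.save("s15.npy",d,allow_pickle=True)
cv2.imwrite("pics/s15.png",cv2.resize(d["color"][280:325,245:290],None,fx=12,fy=12,interpolation=cv2.INTER_CUBIC))
E
```

```text
time: 24.02
tool_pos: [0.5805, -0.2429, 0.1062]
tool_rot: [3.14, -0.005, -0.611]
contact_force: [3.1, -9.1, -1.6]
opening: 0.0174
time: 24.68
tool_pos: [0.5801, -0.2434, 0.1062]
tool_rot: [3.141, -0.005, -0.858]
contact_force: [1.6, -10.0, -1.3]
opening: 0.0175
[ 1.63290731 -9.95563166 -1.29952085] [-0.98865611 -0.37877545 -0.08210082] 1.9127222102419308
```

View pics/s15.png

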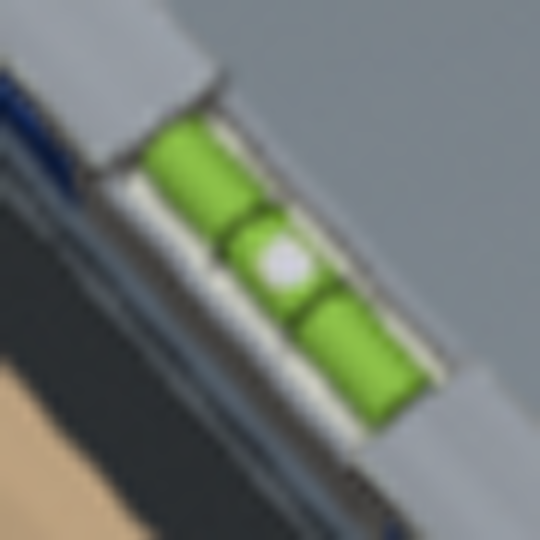

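```bash
python3 -m crank '{"claw":[0,0,0,0.6,0.6,0.6,0.6,0.6],"delta_pos":[[0.06,0.05,0],[0.06,0.05,0],[0.06,0.05,0],[0.06,0.05,0],[0.06,0.05,0],[0.06,0.05,0],[0.06,0.05,0],[0.06,0.05,0]],"roll":[0,0,0,0,0,0,0,0]}' 
python3 -m crank '{"claw":[0.6,0.6,0.6,0.6,0.6,0.6,0.6,0.6],"delta_pos":[[0,0,0],[0,0,-0.3],[0,0,-1],[0,0,-2],[0,0,-3],[0,0,-4],[0,0,-5],[0,0,-5.6]],"roll":[0,0,0,0,0,0,0,0]}' 
python3 - <<'E'
from cell import robot
from h import *
s=robot.observe();print(s["contact_force"],s["torque"],s["qpos"][5])
plan(robot,(0.655,-0.07,0.25),1.5)
E
```

```text
time: 25.4
tool_pos: [0.5792, -0.2421, 0.1057]
tool_rot: [3.141, 0.001, -0.858]
contact_force: [0.3, -0.1, -0.9]
opening: 0.0468
time: 26.07
tool_pos: [0.5801, -0.2428, 0.2499]
tool_rot: [-3.14, -0.004, -0.858]
contact_force: [0.8, -0.1, 0.3]
opening: 0.0551
[ 0.82669447 -0.07378678  0.34137111] [ 0.13905247  0.01092903 -0.0658708 ] 1.9111611847215095
t 26.07 pos [ 0.5801 -0.2428  0.2499] yaw -0.8584 q6 1.911 F [ 0.83 -0.07  0.34]
delta [-3.271 -6.785 -0.009] roll -22.521
```

```bash
python3 - <<'E'
from cell import robot
from h import *
plan(robot,(0.605,-0.007,0.235),-0.063)
E
```

```text
t 26.07 pos [ 0.5801 -0.2428  0.2499] yaw -0.8584 q6 1.911 F [ 0.83 -0.07  0.34]
delta [-6.488 -6.917  0.577] roll -7.596
```

```bash
python3 -m crank '{"claw":[0,0,0,0,0,0,0,0],"delta_pos":[[-0.9,-0.95,0],[-1.9,-2,0],[-2.9,-3.1,0],[-3.9,-4.1,0],[-4.9,-5.2,0.2],[-5.8,-6.2,0.4],[-6.4,-6.9,0.5],[-6.4,-6.9,0.5]],"roll":[-1,-2,-3,-4,-5,-6,-7,-7.6]}' 
python3 -m crank '{"claw":[0,0,0,0,0,0,0,0],"delta_pos":[[0,0,0],[0,0,0],[0,0,0],[0,0,0],[0,0,0],[0,0,0],[0,0,0],[0,0,0]],"roll":[0,0,0,0,0,0,0,0]}' 
python3 - <<'E'
from cell import robot
from h import *
d=cam(robot,"wrist");np.save("w16.npy",d,allow_pickle=True);cv2.imwrite("pics/w16.png",d["color"])
plan(robot,(0.657,-0.007,0.18),-0.063)
E
```

```text
time: 26.73
tool_pos: [0.6053, -0.0036, 0.2335]
tool_rot: [-3.14, 0.0, -0.052]
contact_force: [0.5, 0.3, -1.1]
opening: 0.0065
time: 27.4
tool_pos: [0.6054, -0.0089, 0.2334]
tool_rot: [3.141, 0.0, -0.063]
contact_force: [0.5, -0.3, 0.6]
opening: 0.0004
t 27.45 pos [ 0.6054 -0.0088  0.2334] yaw -0.0632 q6 1.493 F [-0.16  0.07  0.1 ]
delta [ 2.053 -0.203  2.137] roll -0.002
```

View pics/w16.png

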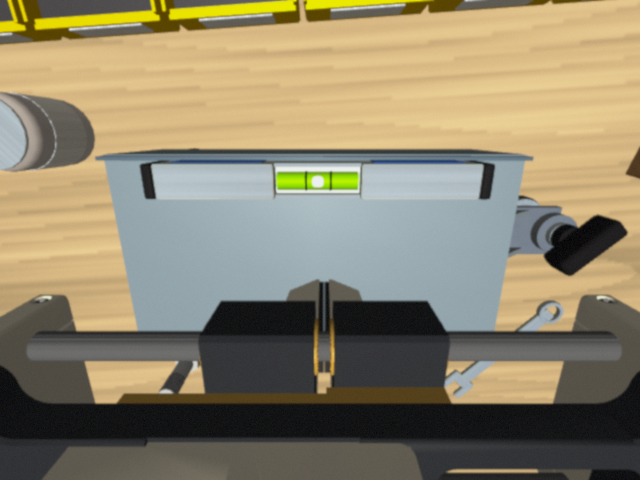

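```bash
python3 - <<'E'
from h import *
d=np.load("w16.npy",allow_pickle=True).item()
im=d["color"].astype(int)
for r in (181,): print([(x,im[r-1:r+2,x,0].mean().round().astype(int).tolist(),im[r-1:r+2,x,1].mean().round().astype(int).tolist()) for x in range(272,362)])
for p in [(306,181),(330.5,181),(318,181),(154,181),(482,181)]: print(onz(d,p,.165))
cv2.imwrite("pics/w16z.png",cv2.resize(d["color"][155:205,265:370],None,fx=7,fy=7,interpolation=cv2.INTER_CUBIC))
E
```

```text
[(272, 169, 175), (273, 120, 126), (274, 87, 94), (275, 97, 146), (276, 91, 220), (277, 47, 236), (278, 0, 238), (279, 0, 239), (280, 0, 239), (281, 0, 239), (282, 0, 239), (283, 0, 238), (284, 0, 239), (285, 0, 239), (286, 0, 239), (287, 0, 239), (288, 0, 239), (289, 0, 239), (290, 0, 239), (291, 0, 239), (292, 0, 239), (293, 0, 239), (294, 0, 239), (295, 0, 239), (296, 0, 239), (297, 0, 239), (298, 0, 239), (299, 0, 239), (300, 0, 239), (301, 0, 239), (302, 0, 239), (303, 0, 235), (304, 0, 206), (305, 20, 136), (306, 17, 136), (307, 0, 216), (308, 0, 237), (309, 0, 239), (310, 0, 239), (311, 111, 239), (312, 215, 239), (313, 239, 240), (314, 243, 239), (315, 243, 239), (316, 243, 240), (317, 243, 240), (318, 243, 240), (319, 243, 240), (320, 243, 240), (321, 242, 240), (322, 231, 240), (323, 162, 239), (324, 65, 239), (325, 0, 239), (326, 0, 239), (327, 0, 239), (328, 0, 235), (329, 0, 207), (330, 16, 141), (331, 16, 159), (332, 0, 221), (333, 0, 237), (334, 0, 239), (335, 0, 239), (336, 0, 239), (337, 0, 239), (338, 0, 239), (339, 0, 239), (340, 0, 238), (341, 0, 239), (342, 0, 239), (343, 0, 239), (344, 0, 239), (345, 0, 239), (346, 0, 239), (347, 0, 239), (348, 0, 239), (349, 0, 239), (350, 0, 238), (351, 0, 239), (352, 0, 239), (353, 0, 239), (354, 0, 239), (355, 0, 239), (356, 0, 239), (357, 56, 239), (358, 131, 234), (359, 156, 204), (360, 125, 140), (361, 123, 129)]
[6.58404372e-01 6.30810039e-04 1.65000000e-01]
[ 0.65737159 -0.01589352  0.165     ]
[ 0.65789851 -0.00746293  0.165     ]
[0.66481391 0.10318219 0.165     ]
[ 0.65098725 -0.11804176  0.165     ]
```

View pics/w16z.png

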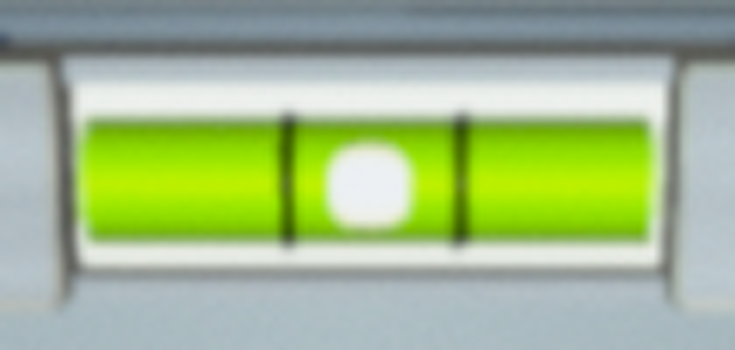

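```bash
python3 -m crank '{"claw":[0,0,0,0,0,0,0,0],"delta_pos":[[0.7,-0.06,0],[1.4,-0.12,0],[2.09,-0.18,0.2],[2.09,-0.18,0.8],[2.09,-0.18,1.4],[2.09,-0.18,2],[2.09,-0.18,2.4],[2.09,-0.18,2.4]],"roll":[0,0,0,0,0,0,0,0]}' 
python3 -m crank '{"claw":[0,0,0,0,0,0,0,0],"delta_pos":[[0,0,0.04],[0,0,0.08],[0,0,0.12],[0,0,0.14],[0,0,0.14],[0,0,0.14],[0,0,0.14],[0,0,0.14]],"roll":[0,0,0,0,0,0,0,0]}'
python3 - <<'E'
from cell import robot
from h import *
plan(robot,(0.6578,-0.0075,0.165),-0.063)
E
```

```text
time: 28.12
tool_pos: [0.6566, -0.0073, 0.1707]
tool_rot: [-3.141, 0.005, -0.063]
contact_force: [-0.2, 0.8, -0.1]
opening: 0.0005
time: 28.78
tool_pos: [0.6579, -0.0074, 0.1701]
tool_rot: [3.141, -0.0, -0.063]
contact_force: [0.2, -0.2, -0.6]
opening: 0.0004
t 28.78 pos [ 0.6579 -0.0074  0.1701] yaw -0.0627 q6 1.506 F [ 0.18 -0.2  -0.58]
delta [-0.006  0.004  0.204] roll 0.003
```

```bash
python3 -m crank '{"claw":[0,0,0,0,0,0,0,0],"delta_pos":[[0,0,0.04],[0,0,0.08],[0,0,0.12],[0,0,0.15],[0,0,0.15],[0,0,0.15],[0,0,0.15],[0,0,0.15]],"roll":[0,0,0,0,0,0,0,0]}'
python3 -m crank '{"claw":[0,0,0,0,0,0,0,0],"delta_pos":[[0,0,0.02],[0,0,0.04],[0,0,0.05],[0,0,0.05],[0,0,0.05],[0,0,0.05],[0,0,0.05],[0,0,0.05]],"roll":[0,0,0,0,0,0,0,0]}'
python3 - <<'E'
from cell import robot
from h import *
plan(robot,(0.6578,-0.0075,0.165),-0.063)
E
```

```text
time: 29.45
tool_pos: [0.6579, -0.0074, 0.1663]
tool_rot: [3.142, -0.0, -0.063]
contact_force: [-0.7, 0.4, -0.5]
opening: 0.0005
time: 30.12
tool_pos: [0.6579, -0.0074, 0.1651]
tool_rot: [3.141, -0.0, -0.063]
contact_force: [-0.5, 0.3, 3.0]
opening: 0.0003
t 30.12 pos [ 0.6579 -0.0074  0.1651] yaw -0.0627 q6 1.506 F [-0.52  0.26  3.  ]
delta [-0.006  0.003  0.004] roll 0.003
```

```bash
python3 -m crank '{"claw":[0,0,0,0,0,0,0,0],"delta_pos":[[0,0,0.01],[0,0,0.02],[0,0,0.02],[0,0,0.02],[0,0,0.02],[0,0,0.02],[0,0,0.02],[0,0,0.02]],"roll":[0,0,0,0,0,0,0,0]}'
python3 - <<'E'
from cell import robot
print([ (robot.read_camera("scene") and robot.observe()["contact_force"].round(2).tolist()) for _ in range(4)])
E
```

```text
time: 30.78
tool_pos: [0.658, -0.0074, 0.165]
tool_rot: [3.141, -0.001, -0.063]
contact_force: [-2.1, 0.7, 5.4]
opening: 0.0002
[[-0.74, -0.01, 5.38], [-0.8, -0.76, 5.49], [-1.18, 0.28, 5.23], [-1.13, 0.7, 4.99]]
```

```bash
python3 -m crank '{"claw":[0,0,0,0,0,0,0,0],"delta_pos":[[0,0,0.01],[0,0,0.02],[0,0,0.03],[0,0,0.03],[0,0,0.03],[0,0,0.03],[0,0,0.03],[0,0,0.03]],"roll":[0,0,0,0,0,0,0,0]}'
python3 - <<'E'
from cell import robot
print([ (robot.read_camera("scene") and robot.observe()["contact_force"].round(2).tolist()) for _ in range(4)])
E
```

```text
time: 31.65
tool_pos: [0.6582, -0.0075, 0.1649]
tool_rot: [3.141, -0.002, -0.063]
contact_force: [-1.5, -0.3, 8.4]
opening: 0.0006
[[-2.25, 0.04, 8.28], [-1.46, -0.11, 8.27], [-2.76, 0.21, 7.9], [-2.2, -0.06, 8.53]]
```

```bash
python3 -m crank '{"claw":[0,0,0,0,0,0,0,0],"delta_pos":[[0,0,0.01],[0,0,0.018],[0,0,0.018],[0,0,0.018],[0,0,0.018],[0,0,0.018],[0,0,0.018],[0,0,0.018]],"roll":[0,0,0,0,0,0,0,0]}'
python3 - <<'E'
from cell import robot
from h import *
f=[]
for _ in range(6):
    d=robot.read_camera("scene"); s=robot.observe(); f.append(s["contact_force"])
print(np.mean(f,0),s["torque"],s["tool_pos"])
w=cam(robot,"wrist"); cv2.imwrite("pics/w17.png",w["color"])
cv2.imwrite("pics/s17.png",cv2.resize(d["color"][280:325,245:290],None,fx=12,fy=12,interpolation=cv2.INTER_CUBIC))
E
```

```text
time: 32.52
tool_pos: [0.6582, -0.0076, 0.1648]
tool_rot: [3.141, -0.002, -0.063]
contact_force: [-2.7, -0.8, 10.1]
opening: 0.0003
[-3.33987698 -0.50751705 10.1605092 ] [-0.02144102  0.4877378   0.037526  ] [ 0.65820178 -0.00751961  0.16486021]
```

View pics/w17.png

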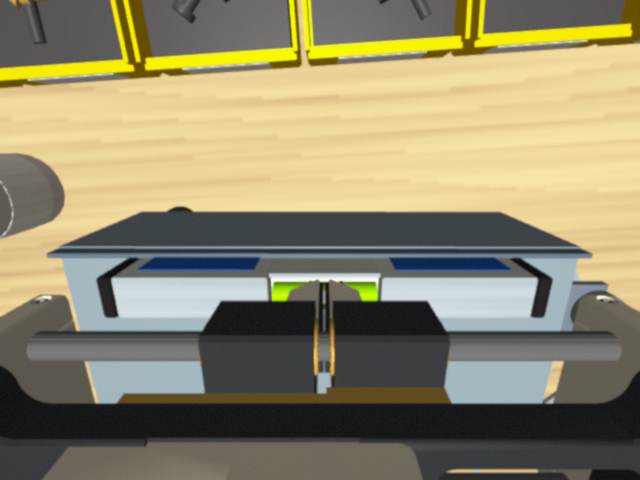

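View pics/s17.png

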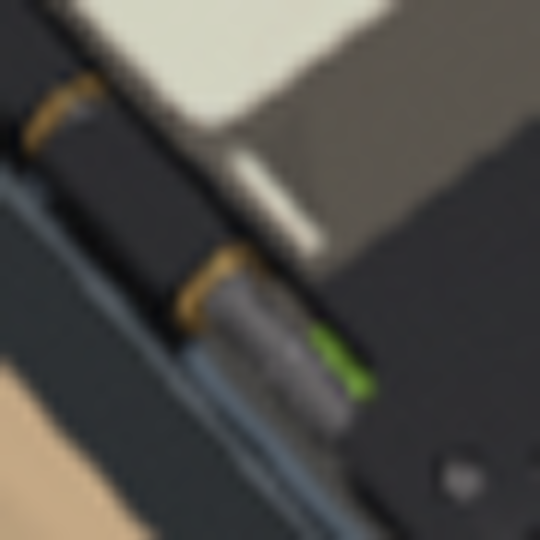

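```bash
python3 - <<'E'
from cell import robot
s=robot.observe(); print(s["time"],s["contact_force"]); print(robot.hand_in())
E
```

```text
32.8667 [-2.87476125 -0.60013906 10.18956853]
the job is handed in; nothing more can be done
None
```

I finished the job and handed it in at 32.9 s of the 72 s allowed, with the arm still holding the press on the level.

- **Placing the level:** It stands about mid-way along the shelf. I slid it back until the push force rose from about 5 N to 19 N against the back edge. My first grasp failed because I lifted before the fingers had closed; the level stayed where it was and the second grasp held.
- **Levelling:** I turned the wing grip about 3.8 rad clockwise. The wrist camera then showed the bubble about 0.4 mm from centre, well within the 2.5 mm allowed.
- **Press:** I pressed with closed fingers on the middle of the top edge. The upward reading was 10.2 N, with about 3 N of sideways force towards the back edge.
- **Not checked or off:**
    - The fingers hide the bubble during the press, so it was last seen centred just before contact. The parts of the vial still in view show no bubble.
    - The first bubble reading was about 16 mm, and the total turn was slightly over the stated 3.4 rad maximum. I relied on the bubble itself.
    - I didn't do a separate final check on the other items. None of the arm's moves were meant to touch them, and I saw no unexpected contact forces.

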